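Linchpin through a roller shaft

ROBOT

A 6-joint arm with a two-finger parallel gripper is mounted at the origin on a cart in front of the work surface, level with it; the furniture and walls round the work are solid. World frame = base frame: x ahead of the robot, y to its left, z up, the work surface at z = 0. Lengths are in mm, angles in rad, forces in N, time in s.
With the tool pointing down it reaches from about 400 to 925 mm from the base axis. Payload 12.5 kg.
Tool frame: the origin (TCP) lies at the very end of the fingers, on their centre line; the grasp point (between the pads) lies 19 mm behind it; z points along the fingers, y is the direction in which the jaws open and shut (so a half turn about z gives the same grasp; the last joint's range is limited). The gripper opens to 95 mm and grips with 3 to 60 N. Pads are 20 mm wide; open, the fingers measure 119 mm over their backs; the gripper's body (75 mm by 180 mm) begins 59 mm behind the grasp point.
Start: joints at [-1.441, 0.491, 1.559, -0, 1.092, -0.106], TCP at [146.035, -607.717, 214.661] pointing down, gripper open.
Joint ranges: [-3.1, 3.1], [-0.84, 2.19], [0.05, 2.79], [-1.13, 4.28], [0.06, 2.93], [-2.69, 2.69]. Speed limits (rad/s): [2.22, 2.22, 2.79, 3.14, 3.14, 3.14].

INTERFACE

Orientations are given as [roll, pitch, yaw] about the fixed x, y, z axes, in that order (R = Rz(yaw) Ry(pitch) Rx(roll)).
In Python, from cell import env gives the robot as it stands.
- The arm moves only by the shell command python3 -m pendant 'ROWS'. ROWS is JSON, a list that holds one entry, the list of rows, each a list of 5 numbers: the opening, from 0 (shut) to 1 (fully open), then the shift along the tool's x, y, z in m, then the turn about the tool's z in rad. A call has exactly 8 rows; each row is the pose to reach, as a shift and turn from the pose commanded when the call began, along the tool's axes at that moment; what a row does not reach only later rows make up. A row lasts 1/10 s, in which the tool goes at most 50 mm and 8.59 degrees, less where a joint would pass 70% of its speed; a pose out of reach is approached as far as the arm can. A call with a gripper value outside its range is refused whole. The fingers move at their own pace and stop on an object; the grip force is fixed at half the most. Time passes only in rows, so rows that repeat a pose let the fingers close, or fill a call up. It gives the time, the measured TCP pose, the force and the opening at its end, in the units of the state.
- env.state(): the state, without advancing time (a new reading comes with each control period).
- env.read_camera(name): name is "scene" or "top" or "wrist"; returns a dict with "image" (384x512x3 uint8, blue, green, red), "range_z" (384x512 float32, mm along the optical axis (not along the pixel's ray), 0 where there is no reading), "fx", "fy", "cx", "cy" (pixels), "rvec" (rotation vector, rad) and "tvec" (3), from world to camera coordinates, as OpenCV has them; the wrist camera has in their place "tool_from_camera" (4x4, takes a point from camera to tool coordinates, whose origin is the TCP and whose axes are the flange's). Camera axes: x right, y down, z forward; pixel columns grow to the right and rows downward; lengths in mm; the calibration is good to about 2 mm. The wrist camera is an equidistant fisheye: a pixel r from the principal point sees the ray r / f radians off the axis. A picture is of the moment at which its call begins: read the wrist's pose just before it.
- env.job_done(): hands the job in, once; it reports no verdict.
The state is a dict: "t": time; "joints": joint angles; "qvel": joint speeds; "tau": joint torques, N m; "eef_pos": TCP position; "tcp_rot": TCP orientation; "ft_force": force on the tool from outside, world axes, zero at the start; "moment": the same for the moment, N m; "opening": opening from 0.0 (shut) to 1.0 (fully open).
Only numpy, scipy, OpenCV 4.12 (cv2) and the standard library are available. Lean on these libraries where they do the work, as an engineer would, in place of code of your own. Each camera call takes 0.05 s, during which the arm holds its last target. There are 200 camera calls.

TASK

Take the brass linchpin out of the blue block and push it down through the hole in the end of the roller shaft until its collar sits on the shaft, with the ring side towards the shaft's free end; then swing the ring over the shaft end until it hangs straight down, fully shut, and let go. The shaft has end play, so feel for the hole gently: nothing may press on the shaft stand with more than 60 N. Leave the grease pot and the spanner where they are.

Things in the scene. Friction and masses are not known exactly. Their poses are not given: they have to be found in the camera images.
- linchpin: Brass linchpin, 90 g, upright in the blue block, collar on the block's top (40 mm up). Origin: on its axis at the collar's underside; z up; -x: where the open ring points. Below: shank 10 mm thick, 33 mm long, last 3 mm tapered to 8.4. Above: collar 20 mm wide, 10 high; hinge rod along y, 8 mm thick, 44 long, axis 5 mm up. Starts turned by up to 0.5 rad.
- pin_head (a point): Middle of the linchpin's square grip block, 18 x 18 mm, 9 to 30 mm above the linchpin's origin (this point 21 mm above). Grip it across the linchpin's y with the fingertips no lower than 12 mm above the origin: the ring's legs are below that.
- ring (a joint): Angle of the linchpin's steel ring about the hinge rod: 0 = level, towards the pin's -x; negative = raised; 1.57 = shut, hanging down along the pin (a stop). Starts at -0.3 to -0.05; stiff (0.04 N m, about 1.5 N at the tabs), stays where left. 5 mm wire, legs at y = +-19 mm, reaching 42.5 mm from the hinge axis. With the pin seated it swings round the shaft end and under the pin's tip.
- ring_tabs (a point): Middle between the ring's two red roller tabs, on their common axis, 27 mm from the hinge axis. They are round rods 8 mm thick along the linchpin's y that turn freely, one each side, from 21 to 46 mm off this point. Press one or both down until the ring is about halfway, then push them towards the pin 15 to 25 mm below the shaft's top; do not go on pressing down once it is nearly shut.
- ring_end (a point): Middle of the ring's outer end, 42.5 mm from the hinge axis.
- stand: Green stand fixed to the bench. It carries a steel shaft along its x, free end to -x. Origin: on the bench under hole_mid. Base plate x -7 to 143 mm, y +-50 mm. Shaft end square, 26 x 26 mm, flat top 110 mm up; it ends 16 mm to -x of the hole. A yellow roller with black tyre, 68 mm across, begins 25 mm to +x of the hole. Turned by up to 0.4 rad.
- hole_mid (a point): Fixed point of the stand at the shaft's top, 110 mm above the bench, in the middle of the end play. The true hole (upright, right through, 11.5 mm wide, 0.5 mm chamfer) lies up to 10 mm from here along the stand's x, at the same y: shaft and roller slide that far, held by 6 N of friction; where they stand differs each time and is not measured.
- pin_block: Blue block, 56 x 56 x 40 mm, fixed to the bench, with an upright hole 13 mm wide through its middle in which the linchpin stands. Origin: centre of its underside.
- grease_pot: White pot with a blue lid, 58 mm in diameter, 73 mm high, loose. Origin: centre of its underside. Leave it alone.
- spanner_13: Combination spanner, 162 x 26 x 7 mm, lying loose on the bench. Origin: centre of its underside. Leave it alone.

How it is judged:
By the outcome, as a careful person would: the job done as asked, in the order asked, and still so for the second after the job is handed in, with the robot touching nothing.
It also fails if it takes over 64 s, if anything falls off the work surface, if the arm or the gripper's body presses on something with over 40 N, if the wrist force passes 120 N, or if a joint passes its speed limit or range.

## Working session

There is one attempt and no reset: what is moved stays moved. The work goes in short steps, Python scripts to look and compute and a shell command to move; the robot and the scene stay as the last step left them, time stands still between calls to the robot, and variables do not carry over. Pictures are saved under pics/ and viewed, about 8 in all and at most 12, crops included, and the job is handed in when it is done.

```bash
ls; mkdir -p pics; cat > h.py <<'E'
import numpy as np, cv2
from cell import env
def cam(n):
    s=env.state(); c=env.read_camera(n); c['s']=s; return c
def w2c(c): 
    R=cv2.Rodrigues(np.array(c['rvec'],float))[0]; return R,np.array(c['tvec'],float).ravel()
def cloud(c):
    R,t=w2c(c); z=c['range_z'].astype(float); v,u=np.indices(z.shape)
    P=np.stack([(u-c['cx'])/c['fx']*z,(v-c['cy'])/c['fy']*z,z],-1)
    W=(P-t)@R; W[z==0]=np.nan; return W
E
python3 - <<'E'
from h import *
s=env.state(); print({k:np.round(v,3).tolist() for k,v in s.items()})
a=cam('scene');b=cam('top')
for n,c in (('scene',a),('top',b)):
    np.save(n+'.npy',c,allow_pickle=True)
    print(n,c['fx'],c['cx'],c['cy'],w2c(c)[0].round(2).tolist(),w2c(c)[1])
    cv2.imwrite(f'pics/{n}.png',cv2.resize(c['image'],(800,600)))
E
```

```text
pics
{'t': 0.0, 'joints': [-1.441, 0.492, 1.559, -0.0, 1.092, -0.106], 'qvel': [-0.0, 0.001, -0.001, -0.001, 0.001, -0.0], 'tau': [0.001, -61.264, -25.817, 0.069, 0.048, -0.0], 'eef_pos': [145.997, -607.458, 214.046], 'tcp_rot': [-3.14, -0.0, 0.236], 'ft_force': [0.252, 0.314, -0.058], 'moment': [0.034, -0.027, -0.008], 'opening': 1.002}
scene 465.44877377771564 258.64383683745615 195.54736733265239 [[-0.79, -0.61, -0.02], [-0.38, 0.51, -0.77], [0.48, -0.61, -0.63]] [ 482.09020573  214.86471546 1016.85595538]
top 465.7053495843768 252.5683771240554 193.42560320375455 [[0.02, -1.0, -0.02], [-1.0, -0.02, -0.07], [0.07, 0.02, -1.0]] [ 111.10286945  537.5502116  1149.8421397 ]
```

View pics/scene.png

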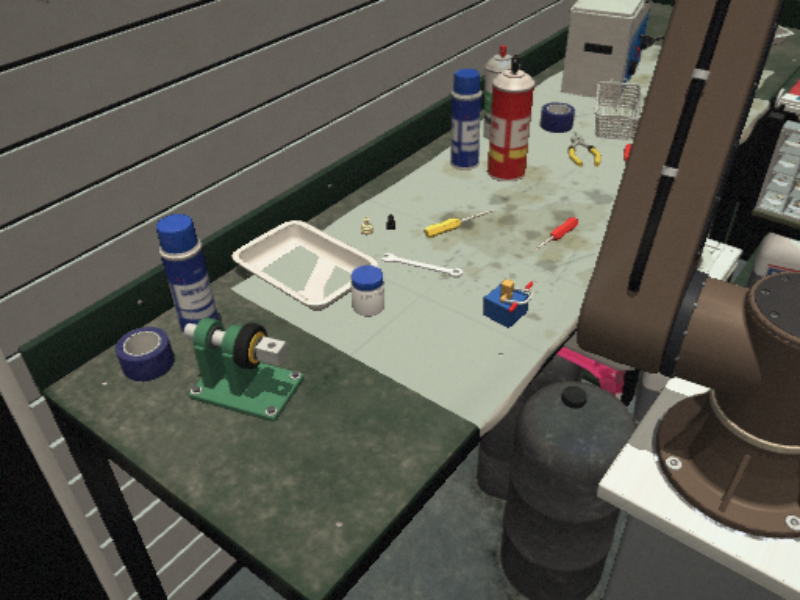

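View pics/top.png

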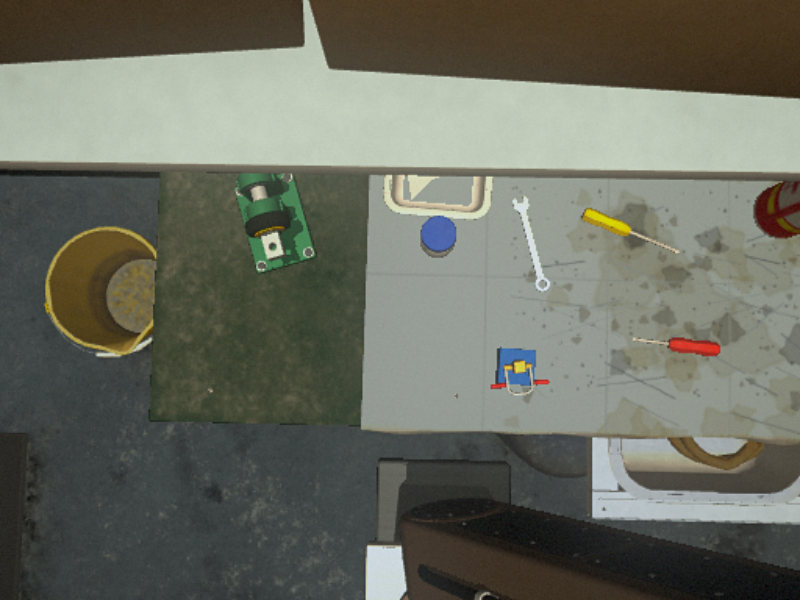

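The scene view shows the blue block with the pin at about (507,300) and the stand at about (245,360). In the top view the grip block is at (519,367), the tabs at (497,386) and (541,382), and the true hole at (272,246). Next I'll measure these from the range data.

```bash
python3 - <<'E'
from h import *
for n in ('scene','top'):
    c=np.load(n+'.npy',allow_pickle=True).item(); W=cloud(c); im=c['image']; hsv=cv2.cvtColor(im,cv2.COLOR_BGR2HSV)
    def near(lo,hi,box,zr):
        m=cv2.inRange(hsv,lo,hi)>0; b=np.zeros_like(m); x0,y0,x1,y1=[int(k*.64) for k in box]; b[y0:y1,x0:x1]=1
        m&=b&(W[...,2]>zr[0])&(W[...,2]<zr[1]); return W[m]
    bx=(470,270,560,340) if n=='scene' else (480,335,560,405)
    sb=(180,300,320,430) if n=='scene' else (225,170,325,280)
    def rep(l,p,rect=True):
        print(n,l,len(p), np.round(np.nanmedian(p,0),1) if len(p) else '')
        if rect and len(p)>5: print('   rect',[np.round(k,1) for k in cv2.minAreaRect(p[:,:2].astype(np.float32))], 'z',np.round(np.percentile(p[:,2],[5,95]),1))
    rep('blue top',near((100,120,40),(125,255,255),bx,(34,46)))
    rep('brass',near((10,120,60),(32,255,255),bx,(45,90)))
    rep('brass top',near((10,120,60),(32,255,255),bx,(66,90)))
    rep('red',near((0,150,60),(6,255,255),bx,(30,90)))
    rep('base',near((60,80,20),(85,255,255),sb,(2,20)))
    rep('shaft top',near((0,0,60),(180,70,255),sb,(104,116)))
    rep('bench',near((0,0,0),(180,255,255),sb,(-10,4)),False)
    if n=='top':
        for r in (20,60,90,106,115): print(r,W[r,::64].round(0).tolist())
    x0,y0,x1,y1=[int(k*.64) for k in (bx if 1 else 0)]
    a=cv2.resize(im[y0:y1,x0:x1],(400,400)); x0,y0,x1,y1=[int(k*.64) for k in sb]
    cv2.imwrite(f'pics/c_{n}.png',np.hstack([a,cv2.resize(im[y0:y1,x0:x1],(400,400))]))
cv2.imwrite('pics/crops.png',cv2.resize(np.vstack([cv2.imread('pics/c_scene.png'),cv2.imread('pics/c_top.png')]),(600,600)))
E
```

```text
scene blue top 163 [437.2 -59.   38.5]
   rect [array([441.3, -69.1]), array([59.4, 57.7]), np.float64(86.5)] z [35.6 41.6]
scene brass 78 [437.9 -63.9  61.8]
   rect [array([439.3, -61.9]), array([18.2, 29.6]), np.float64(8.4)] z [46.7 70.5]
scene brass top 26 [440.8 -67.1  69.2]
   rect [array([440.3, -67.7]), array([17.7, 17.3]), np.float64(5.1)] z [67.1 71.2]
scene red 25 [413.7 -95.1  52.4]
   rect [array([413.6, -70.5]), array([ 5.4, 87.6]), np.float64(6.5)] z [50.1 54.4]
scene base 1271 [645.7 334.5  11.6]
   rect [array([667.5, 325.6]), array([148.4, 100.8]), np.float64(17.1)] z [ 6.8 15. ]
scene shaft top 259 [625.8 318.  108.9]
   rect [array([675.7, 323.9]), array([161.2,  46.8]), np.float64(21.8)] z [104.7 112.8]
scene bench 3639 [688.3 265.2   0. ]
top blue top 354 [445.  -70.6  38.7]
   rect [array([437.6, -72. ]), array([55.8, 55.4]), np.float64(85.3)] z [35.5 42.6]
top brass 75 [437.8 -71.1  66.9]
   rect [array([437.2, -71.6]), array([16.6, 39.2]), np.float64(1.7)] z [47.1 72.3]
top brass top 43 [438.3 -71.4  69. ]
   rect [array([438.2, -71.7]), array([16.7, 16.7]),
[... 668 characters left out ...]
634.0, 247.0, 684.0], [636.0, 176.0, 682.0], [636.0, 104.0, 683.0], [637.0, 34.0, 685.0], [637.0, -36.0, 685.0], [639.0, -107.0, 682.0]]
90 [[599.0, 389.0, 684.0], [600.0, 318.0, 683.0], [600.0, 246.0, 684.0], [601.0, 174.0, 683.0], [602.0, 104.0, 684.0], [603.0, 33.0, 684.0], [604.0, -37.0, 684.0], [605.0, -106.0, 684.0]]
106 [[584.0, 397.0, 670.0], [583.0, 320.0, 676.0], [584.0, 247.0, 678.0], [584.0, 174.0, 682.0], [584.0, 103.0, 683.0], [586.0, 33.0, 682.0], [586.0, -37.0, 684.0], [587.0, -106.0, 685.0]]
115 [[943.0, 1316.0, -901.0], [945.0, 1014.0, -892.0], [735.0, 450.0, 2.0], [738.0, 283.0, -0.0], [740.0, 117.0, 0.0], [743.0, -48.0, -2.0], [746.0, -213.0, -2.0], [748.0, -375.0, -0.0]]
```

View pics/crops.png

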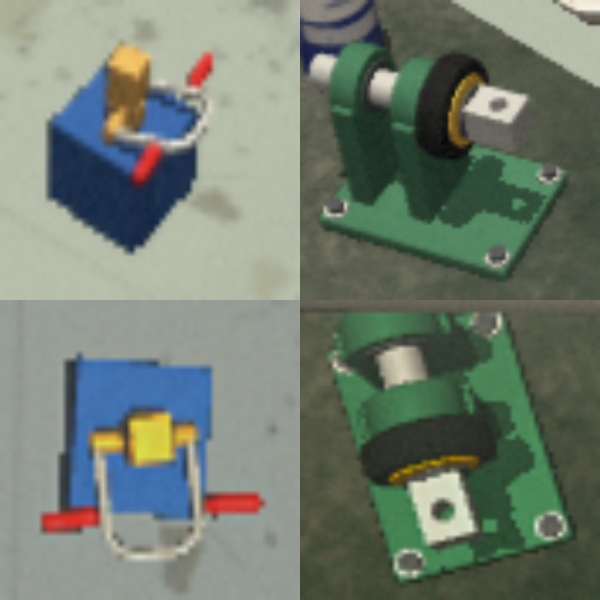

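The crops show the ring opening towards the robot, the tabs clear of the block, and the shaft hole visible in the square end. I measured the pin at about (439,-70), yaw about 0.11, and hole_mid at about (602,304), yaw about 0.304. Heights match the text. The shelf starts at x>584, z≈683, well above the work. Now I'll move over the pin.

```bash
python3 -m pendant '[[[1,0.31,-0.282,0,0.126],[1,0.31,-0.282,0,0.126],[1,0.31,-0.282,0,0.126],[1,0.31,-0.282,0,0.126],[1,0.31,-0.282,0,0.126],[1,0.31,-0.282,0,0.126],[1,0.31,-0.282,0,0.126],[1,0.31,-0.282,0,0.126]]]'
python3 - <<'E'
from h import *
for n,uv0 in (('top',(272,246)),('scene',None)):
    c=np.load(n+'.npy',allow_pickle=True).item(); R,t=w2c(c)
    W=cloud(c)
    # true hole: darkest pixel blob on shaft top near stand
    g=cv2.cvtColor(c['image'],cv2.COLOR_BGR2GRAY).astype(float); 
    o=-R.T@t
    f=500/319
    if uv0 is None: uv0=(268,345)
    u0,v0=np.array(uv0)*.64; y,x=np.indices(g.shape); m=(abs(x-u0)<4.5)&(abs(y-v0)<4.5)
    print(g[int(v0)-5:int(v0)+6,int(u0)-5:int(u0)+6].astype(int))
    w=np.clip(115-g,0,None)*m; u,v=(w*x).sum()/w.sum(),(w*y).sum()/w.sum()
    d=R.T@np.array([(u-c['cx'])/c['fx'],(v-c['cy'])/c['fy'],1]); k=(110-o[2])/d[2]
    print(n,u,v,o+k*d)
E
```

```text
t: 0.9
eef_pos: [371.5, -275.0, 214.6]
tcp_rot: [3.142, -0.0, 0.109]
ft_force: [1.2, -0.8, -0.1]
opening: 0.995
[[212 208 213 211 209 211 209 214 218 151  67]
 [211 208 210 215 213 215 212 210 216 225  87]
 [213 210 211 214 211 212 215 212 217 224 146]
 [215 210 210 213 138  97 152 208 219 221 145]
 [214 211 215 121  60  59  57 127 214 220 186]
 [216 215 215  89  63  67  85  87 212 219 224]
 [216 214 217  77  56  85 104 111 213 219 223]
 [184 215 216 143  72  98 105 160 212 214 219]
 [155 217 212 213 179 169 172 213 213 212 218]
 [156 219 209 210 212 214 217 216 210 216 217]
 [ 98 215 216 210 210 211 214 216 214 213 219]]
top 173.71869639794167 157.1320754716981 [610.83679343 305.55806998 110.        ]
[[ 84  80 145 142  83  82  86  91  94  93  89]
 [ 68  60 208 218 220 219 193 158 129  97  83]
 [ 46 160 214 221 222 222 220 222 221 217 189]
 [ 93 209 221 220 219 219 219 220 219 222 221]
 [207 219 220 219 220 221 175 158 137 139 209]
 [217 219 221 219 219 148 102 107 109 103 165]
 [218 219 217 215 218 146 101 101 103 102 176]
 [220 218 221 218 216 188 134 130 153 205 215]
 [144 188 219 222 219 217 215 212 216 216 214]
 [103 109 111 133 140 189 217 221 219 219 215]
 [102 100 100 102  98 105 104 135 133 188 216]]
scene 171.8395061728395 222.46296296296296 [611.2833201  313.97080206 110.        ]
```

```bash
python3 -m pendant '[[[1,0.089,-0.196,0.064,0],[1,0.089,-0.196,0.064,0],[1,0.089,-0.196,0.064,0],[1,0.089,-0.196,0.064,0],[1,0.089,-0.196,0.064,0],[1,0.089,-0.196,0.064,0],[1,0.089,-0.196,0.064,0],[1,0.089,-0.196,0.064,0]]]'
python3 - <<'E'
from h import *
c=np.load('scene.npy',allow_pickle=True).item(); R,t=w2c(c); o=-R.T@t
d=R.T@np.array([(173.6-c['cx'])/c['fx'],(220.6-c['cy'])/c['fy'],1]); print(o+(110-o[2])/d[2]*d)
c=cam('wrist'); np.save('w1.npy',c,allow_pickle=True); s=c['s']
print(s['eef_pos'],s['tcp_rot'],c['fx'],c['cx'],c['cy']); print(np.round(c['tool_from_camera'],3))
cv2.imwrite('pics/w1.png',cv2.resize(c['image'],(800,600)))
E
```

```text
t: 1.7
eef_pos: [437.8, -73.0, 150.8]
tcp_rot: [3.141, -0.0, 0.109]
ft_force: [0.8, -0.4, 0.2]
opening: 1.0
[612.56845317 307.19415753 110.        ]
[437.813856   -73.02571248 150.82263232] [ 3.14125734e+00 -3.23581174e-04  1.09139471e-01] 297.3186396354542 252.06196269989474 187.66602101230885
[[   0.      -0.965   -0.263   74.547]
 [   1.       0.      -0.       0.73 ]
 [   0.      -0.263    0.965 -170.779]
 [   0.       0.       0.       1.   ]]
```

View pics/w1.png

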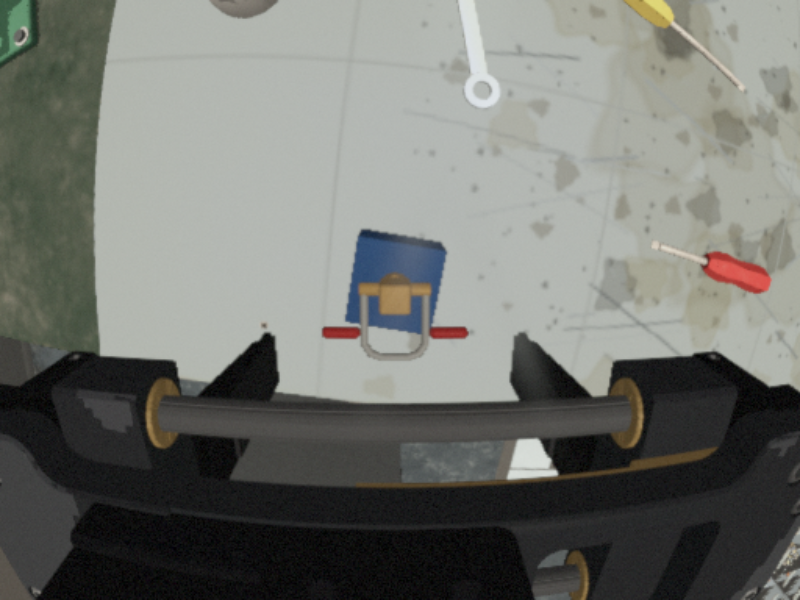

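The wrist view shows the grip block at (395,295) and the tabs level at row 332, so yaw is aligned. The pin sits centrally between the fingers. Next I'll measure it in the tool frame.

```bash
cat >> h.py <<'E'
def wray(c,u,v):
    x=(u-c['cx'])/c['fx']; y=(v-c['cy'])/c['fy']; r=np.hypot(x,y)+1e-9
    return np.stack([x/r*np.sin(r),y/r*np.sin(r),np.cos(r)],-1)
def wtool(c):  # points in tool frame
    v,u=np.indices(c['range_z'].shape); d=wray(c,u,v); z=c['range_z'].astype(float)
    P=d/d[...,2:]*z[...,None]; T=np.array(c['tool_from_camera'],float); P=P@T[:3,:3].T+T[:3,3]; P[z==0]=np.nan; return P
E
python3 - <<'E'
from h import *
c=np.load('w1.npy',allow_pickle=True).item(); P=wtool(c); im=c['image']; hsv=cv2.cvtColor(im,cv2.COLOR_BGR2HSV)
H=c['s']['eef_pos'][2]
b=np.zeros(hsv.shape[:2],bool); b[140:235,200:310]=1
def rep(l,lo,hi,z0,z1):
    m=(cv2.inRange(hsv,lo,hi)>0)&b; z=H-P[...,2]; m&=(z>z0)&(z<z1); p=P[m]
    print(l,len(p),np.median(p,0).round(1),[np.round(k,2) for k in cv2.minAreaRect(p[:,:2].astype(np.float32))],np.percentile(z[m],[5,50,95]).round(1))
    return m
rep('brasstop',(8,90,50),(32,255,255),66,76); rep('brassall',(8,90,50),(32,255,255),40,66)
r=rep('red',(0,130,50),(7,255,255),40,66); rep('blue',(100,100,20),(130,255,255),35,45)
E
```

```text
brasstop 374 [ 3.5  0.6 80.3] [array([2.94, 0.92]), array([17.06, 16.81]), np.float64(0.81)] [68.9 70.6 71.6]
brassall 231 [  4.   -3.1 101.4] [array([5.88, 0.96]), array([43.01, 12.71]), np.float64(89.95)] [47.3 49.4 60.7]
red 270 [-23.    0.5  96.6] [array([-23.22,   1.06]), array([88.01,  5.51]), np.float64(89.95)] [52.6 54.3 55.5]
blue 1598 [ 11.7  -6.2 110.2] [array([3.21, 0.87]), array([55.45, 54.19]), np.float64(9.77)] [39.5 40.6 41.8]
```

```bash
python3 -m pendant '[[[1,0.003,0.001,0.04,0],[1,0.003,0.001,0.07,0],[1,0.003,0.001,0.097,0],[1,0.003,0.001,0.097,0],[0.1,0.003,0.001,0.097,0],[0.1,0.003,0.001,0.097,0],[0.1,0.003,0.001,0.097,0],[0.1,0.003,0.001,0.097,0]]]'
```

```text
t: 2.55
eef_pos: [441.3, -73.1, 54.5]
tcp_rot: [3.141, -0.002, 0.11]
ft_force: [0.2, -0.7, 0.4]
opening: 0.72
```

```bash
python3 -m pendant '[[[0.1,0,0,0,0],[0.1,0,0,0,0],[0.1,0,0,0,0],[0.1,0,0,0,0],[0.1,0,0,0,0],[0.1,0,0,0,0],[0.1,0,0,0,0],[0.1,0,0,0,0]]]'
```

```text
t: 3.35
eef_pos: [440.9, -73.0, 53.6]
tcp_rot: [3.142, 0.0, 0.11]
ft_force: [-0.2, 0.1, 0.2]
opening: 0.186
```

```bash
python3 -m pendant '[[[0.1,0,0,-0.02,0],[0.1,0,0,-0.05,0],[0.1,0.005,-0.02,-0.09,0],[0.1,0.03,-0.06,-0.11,-0.05],[0.1,0.05,-0.10,-0.13,-0.1],[0.1,0.07,-0.145,-0.13,-0.15],[0.1,0.09,-0.19,-0.13,-0.194],[0.1,0.11,-0.235,-0.13,-0.194]]]'
python3 -m pendant '[[[0.1,0.021,-0.042,0,0],[0.1,0.039,-0.08,0,0],[0.1,0.055,-0.103,0,0],[0.1,0.062,-0.103,0,0],[0.1,0.062,-0.103,0,0],[0.1,0.062,-0.103,0,0],[0.1,0.062,-0.103,0,0],[0.1,0.062,-0.103,0,0]]]'
cat > wl.py <<'E'
from h import *
import sys
n=sys.argv[1]; c=cam('wrist'); np.save(n+'.npy',c,allow_pickle=True); print(c['s']['eef_pos'].round(2) if hasattr(c['s']['eef_pos'],'round') else c['s']['eef_pos'],c['s']['tcp_rot'])
cv2.imwrite(f'pics/{n}.png',cv2.resize(c['image'],(800,600)))
E
python3 wl.py w2
```

```text
t: 4.15
eef_pos: [524.6, 174.7, 183.7]
tcp_rot: [3.141, -0.0, 0.305]
ft_force: [1.3, -0.2, -1.9]
opening: 0.189
t: 4.95
eef_pos: [552.9, 288.5, 183.8]
tcp_rot: [3.141, -0.0, 0.303]
ft_force: [0.1, 0.5, -1.7]
opening: 0.186
[552.87 288.53 183.82] [ 3.14148415e+00 -2.75894967e-05  3.02580311e-01]
```

View pics/w2.png

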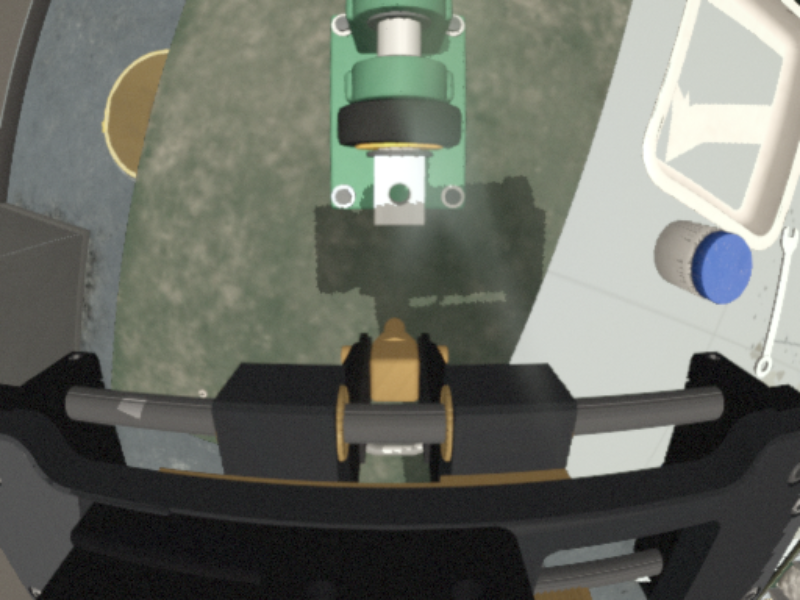

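The wrist view shows the shaft end square to the tool, with the hole at (400,193), the pin head at (395,365) and its tip at (394,322). Now I'll measure the hole, shaft edges and pin in the tool frame.

```bash
cat > hole.py <<'E'
from h import *
import sys
c=np.load(sys.argv[1]+'.npy',allow_pickle=True).item(); u0,v0=[float(k)*.64 for k in sys.argv[2:4]]
g=cv2.cvtColor(c['image'],cv2.COLOR_BGR2GRAY).astype(float); T=np.array(c['tool_from_camera']); H=c['s']['eef_pos'][2]; P=wtool(c); hsv=cv2.cvtColor(c['image'],cv2.COLOR_BGR2HSV)
def hit(u,v,h):
    d=T[:3,:3]@wray(c,u,v); return T[:3,3]+d*(H-h-T[2,3])/d[2]
y,x=np.indices(g.shape); m=((x-u0)**2+(y-v0)**2<9.5**2)
w=np.clip(165-g,0,60)*m
print(g[int(v0)-9:int(v0)+10:1,int(u0)-9:int(u0)+10].astype(int))
u,v=(w*x).sum()/w.sum(),(w*y).sum()/w.sum(); print('hole px',u,v,'tool',hit(u,v,110))
z=H-P[...,2]
m=(hsv[...,1]<60)&(g>150)&(z>104)&(z<116)&(abs(x-u0)<40)&(abs(y-v0)<40); p=P[m]
print('shaft top',len(p),np.median(z[m]),[np.round(k,2) for k in cv2.minAreaRect(p[:,:2].astype(np.float32))])
m=(cv2.inRange(hsv,(60,80,20),(85,255,255))>0)&(z>5)&(z<16)&(abs(x-u0)<60); p=P[m]; print('base',len(p),p.min(0),p.max(0))
m=(cv2.inRange(hsv,(8,90,50),(32,255,255))>0)&(y>200)&(abs(x-u0)<40)&(P[...,2]>-30); p=P[m]
for a,b in ((-25,-12),(-12,0),(0,15),(15,40),(40,60)):
    q=p[(p[:,2]>a)&(p[:,2]<b)]
    if len(q): print('brass',a,b,len(q),q.min(0).round(1),q.max(0).round(1),np.median(q,0).round(1))
E
python3 hole.py w2 399.5 193
```

```text
[[255 255 255 255 255 255 255 255 255 255 255 255 255 255 255 254 254 254
  254]
 [255 255 255 255 255 255 255 255 255 255 254 255 255 255 254 254 254 254
  254]
 [255 255 255 255 255 255 253 248 243 239 239 247 253 254 254 254 254 254
  254]
 [255 255 255 255 254 246 229 210 196 182 182 204 224 240 251 254 254 254
  254]
 [255 255 255 254 239 207 172 145 128 127 130 136 158 198 234 251 254 254
  254]
 [255 255 255 242 202 148 120 117 114 117 116 121 125 157 201 231 250 254
  253]
 [255 255 247 209 150 114 114 111 110 114 116 119 125 148 175 198 237 253
  254]
 [255 255 239 177 118 111 113 113 117 115 116 118 124 136 146 156 219 247
  253]
 [255 253 229 155 114 110 111 112 112 114 114 120 120 127 128 138 195 239
  253]
 [255 250 215 135 110 111 109 113 117 114 116 118 120 123 126 129 175 234
  252]
 [255 248 209 132 107 111 110 110 115 116 116 119 119 122 125 132 175 234
  252]
 [255 250 214 136 111 109 111 111 115 115 117 119 121 122 125 133 185 237
  252]
 [255 254 232 158 113 110 109 112 112 114 119 120 123 124 123 138 198 240
  253]
 [255 255 246 206 131 107 111 111 112 115 119 1
[... 363 characters left out ...]
 178 178 178 180 180 182 185 180 180 179 182 182 183 185 184 183 184
  185]]
hole px 254.87385129490391 124.12765246449457 tool [61.63460751  3.03504058 73.81702103]
shaft top 1315 110.72283332523094 [array([66.29,  7.76]), array([40.71, 33.84]), np.float64(0.26)]
base 98 [ 47.43048958 -45.18445226 167.98107759] [176.20159029 -16.26436728 173.16171914]
brass -25 -12 974 [ -9.5 -15.8 -25. ] [ 12.3  17.4 -12. ] [  1.2   0.7 -16.9]
brass -12 0 225 [  6.3  -7.9 -12. ] [10.9  9.5 -0.1] [ 8.1  0.7 -6.8]
brass 0 15 241 [ -3.1 -21.2   0. ] [ 9.4 22.7 12.2] [7.7 0.7 5.4]
brass 15 40 73 [-0.2 -3.8 26.1] [ 4.6  5.8 39.8] [ 3.7  0.7 33.5]
brass 40 60 17 [-0.1 -3.8 40.1] [ 4.3  5.2 43.3] [ 3.5 -0.  41.4]
```

Relative to the pin in the tool frame, the hole is at dx≈62.2 and dy≈2.7. In world coordinates that is about (613,304), which agrees with the other two cameras within 2 mm. I'll move over it with the tip just above the shaft.

```bash
python3 -m pendant '[[[0.1,0.03,0.0013,0,0],[0.1,0.062,0.0027,0,0],[0.1,0.062,0.0027,0,0],[0.1,0.062,0.0027,0.01,0],[0.1,0.062,0.0027,0.02,0],[0.1,0.062,0.0027,0.02,0],[0.1,0.062,0.0027,0.02,0],[0.1,0.062,0.0027,0.02,0]]]'; python3 wl.py w3; python3 -c "
import cv2;i=cv2.imread('pics/w3.png')[200:400,290:510];cv2.imwrite('pics/w3c.png',cv2.resize(i,(660,600),interpolation=cv2.INTER_CUBIC))"
```

```text
t: 5.8
eef_pos: [612.8, 305.5, 164.0]
tcp_rot: [3.142, -0.0, 0.304]
ft_force: [-0.0, 0.2, -2.2]
opening: 0.186
[612.75 305.51 163.99] [ 3.14157435e+00 -4.56608845e-04  3.03883489e-01]
```

View pics/w3c.png

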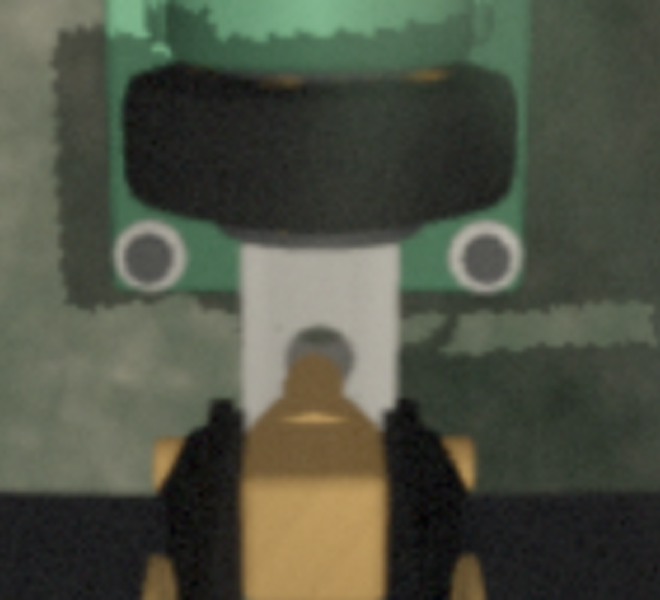

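```bash
python3 - <<'E'
from h import *
c=np.load('w3.npy',allow_pickle=True).item(); T=np.array(c['tool_from_camera']); 
def hit(u,v,zt):
    d=T[:3,:3]@wray(c,u*.64-.2,v*.64-.2); return (T[:3,3]+d*(zt-T[2,3])/d[2]).round(2)
f=lambda a,b:(a/3+290,b/3+200)
print('hole c',hit(*f(319,358),54),'back',hit(*f(319,325),54),'left',hit(*f(288,358),54),'right',hit(*f(352,358),54))
print('shaft edges',hit(*f(241,330),54),hit(*f(400,330),54))
for zt in (44,46): print('tip back edge',hit(*f(315,354),zt), 'l',hit(*f(286,375),zt),'r',hit(*f(345,375),zt))
E
```

```text
hole c [-0.43  1.86 54.  ] back [ 5.43  1.85 54.  ] left [-0.44 -3.41 54.  ] right [-0.44  7.47 54.  ]
shaft edges [  4.54 -11.33  54.  ] [ 4.54 15.55 54.  ]
tip back edge [ 3.58  1.16 44.  ] l [-3.00e-02 -3.56e+00  4.40e+01] r [-3.00e-02  6.05e+00  4.40e+01]
tip back edge [ 2.92  1.16 46.  ] l [-0.72 -3.6  46.  ] r [-0.72  6.1  46.  ]
```

```bash
python3 -m pendant '[[[0.1,0.0005,0.0009,0.002,0],[0.1,0.0005,0.0009,0.004,0],[0.1,0.0005,0.0009,0.006,0],[0.1,0.0005,0.0009,0.007,0],[0.1,0.0005,0.0009,0.008,0],[0.1,0.0005,0.0009,0.0085,0],[0.1,0.0005,0.0009,0.009,0],[0.1,0.0005,0.0009,0.009,0]]]'
```

```text
t: 6.65
eef_pos: [613.6, 304.7, 154.5]
tcp_rot: [3.141, 0.0, 0.304]
ft_force: [0.0, -0.6, -1.3]
opening: 0.19
```

```bash
python3 -m pendant '[[[0.1,0,0,0.001,0],[0.1,0,0,0.002,0],[0.1,0,0,0.003,0],[0.1,0,0,0.004,0],[0.1,0,0,0.006,0],[0.1,0,0,0.008,0],[0.1,0,0,0.009,0],[0.1,0,0,0.009,0]]]'
```

```text
t: 7.45
eef_pos: [613.5, 304.7, 145.3]
tcp_rot: [3.141, 0.0, 0.304]
ft_force: [0.4, -0.1, -1.2]
opening: 0.186
```

```bash
python3 -m pendant '[[[0.1,0,0,0.003,0],[0.1,0,0,0.006,0],[0.1,0,0,0.009,0],[0.1,0,0,0.012,0],[0.1,0,0,0.015,0],[0.1,0,0,0.017,0],[0.1,0,0,0.019,0],[0.1,0,0,0.019,0]]]'
python3 -m pendant '[[[0.1,0,0,0.0005,0],[0.1,0,0,0.001,0],[0.1,0,0,0.0015,0],[0.1,0,0,0.002,0],[0.1,0,0,0.002,0],[0.1,0,0,0.002,0],[0.1,0,0,0.002,0],[0.1,0,0,0.002,0]]]'
```

```text
t: 8.25
eef_pos: [613.5, 304.7, 126.3]
tcp_rot: [3.141, 0.0, 0.304]
ft_force: [0.2, 0.2, -1.5]
opening: 0.187
t: 9.05
eef_pos: [613.6, 304.8, 124.6]
tcp_rot: [3.142, -0.0, 0.304]
ft_force: [-0.1, 0.1, -0.9]
opening: 0.183
```

```bash
python3 -m pendant '[[[0.1,0,0,0.0003,0],[0.1,0,0,0.0006,0],[0.1,0,0,0.0009,0],[0.1,0,0,0.0012,0],[0.1,0,0,0.0014,0],[0.1,0,0,0.0014,0],[0.1,0,0,0.0014,0],[0.1,0,0,0.0014,0]]]'
```

```text
t: 9.85
eef_pos: [613.6, 304.8, 123.6]
tcp_rot: [3.142, -0.0, 0.304]
ft_force: [-2.0, 0.1, 5.5]
opening: 0.186
```

Seating contact shows about +6.5 N, with TCP z 123.6 as expected. I'll open just enough to clear, to 0.56, which suits the tabs, and look.

```bash
python3 -m pendant '[[[0.56,0,0,0,0],[0.56,0,0,0,0],[0.56,0,0,0,0],[0.56,0,0,0,0],[0.56,0,0,0,0],[0.56,0,0,0,0],[0.56,0,0,-0.005,0],[0.56,0,0,-0.015,0]]]'; python3 wl.py w4; python3 - <<'E'
from h import *
c=cam('scene'); np.save('s4.npy',c,allow_pickle=True)
a=cv2.resize(c['image'][175:275,110:230],(400,333),interpolation=cv2.INTER_CUBIC); b=cv2.imread('pics/w4.png')[200:450,250:550]; b=cv2.resize(b,(400,333)); cv2.imwrite('pics/c4.png',np.hstack([a,b]))
E
```

```text
t: 10.65
eef_pos: [613.3, 304.6, 138.1]
tcp_rot: [3.141, 0.001, 0.304]
ft_force: [-0.0, 1.1, -0.3]
opening: 0.556
[613.33 304.65 138.12] [3.14142079e+00 1.24340425e-03 3.03816825e-01]
```

View pics/c4.png

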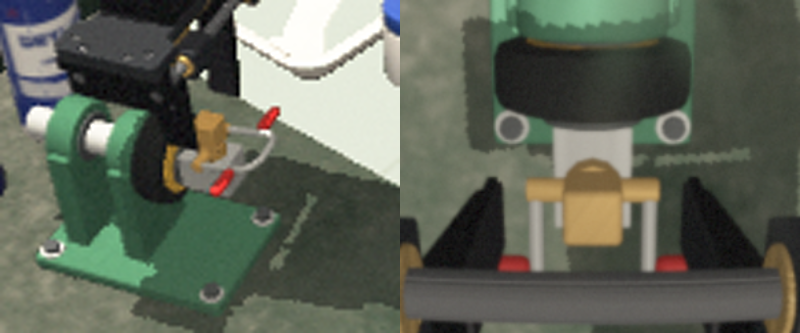

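The scene crop shows the pin seated on the shaft with the ring open towards the free end. In the wrist crop it is square, with the fingers clear of it. Now I'll press both tabs down to about halfway.

```bash
python3 -m pendant '[[[0.56,-0.012,0,0,0],[0.56,-0.0245,0,0,0],[0.56,-0.0245,0,0.004,0],[0.56,-0.0245,0,0.010,0],[0.56,-0.0245,0,0.014,0],[0.56,-0.0245,0,0.018,0],[0.56,-0.0245,0,0.020,0],[0.56,-0.0245,0,0.020,0]]]'
python3 -m pendant '[[[0.56,0,0,0.003,0],[0.56,0,0,0.006,0],[0.56,0,0,0.009,0],[0.56,0,0,0.012,0],[0.56,0,0,0.015,0],[0.56,0,0,0.018,0],[0.56,0,0,0.019,0],[0.56,0,0,0.019,0]]]'
```

```text
t: 11.55
eef_pos: [590.3, 297.4, 117.7]
tcp_rot: [3.141, 0.001, 0.304]
ft_force: [-0.1, -0.1, 0.8]
opening: 0.562
t: 12.35
eef_pos: [590.1, 297.4, 99.0]
tcp_rot: [3.141, 0.0, 0.304]
ft_force: [-0.3, 0.2, -0.1]
opening: 0.561
```

```bash
python3 -m pendant '[[[0.56,0,0,-0.003,0],[0.56,-0.009,0,-0.003,0],[0.56,-0.018,0,-0.003,0],[0.56,-0.018,0,0,0],[0.56,-0.018,0,0.008,0],[0.56,-0.018,0,0.014,0],[0.56,-0.018,0,0.014,0],[0.56,-0.018,0,0.014,0]]]'; python3 wl.py w5
python3 - <<'E'
from h import *
c=cam('scene'); np.save('s5.npy',c,allow_pickle=True)
a=cv2.resize(c['image'][175:275,110:230],(400,333),interpolation=cv2.INTER_CUBIC); b=cv2.imread('pics/w5.png')[200:450,250:550]; b=cv2.resize(b,(400,333)); cv2.imwrite('pics/c5.png',np.hstack([a,b]))
E
```

```text
t: 13.15
eef_pos: [573.1, 292.0, 84.7]
tcp_rot: [3.141, 0.001, 0.304]
ft_force: [-0.5, 0.2, -0.1]
opening: 0.559
[573.06 292.02  84.74] [3.14144059e+00 6.33625300e-04 3.03796999e-01]
```

View pics/c5.png

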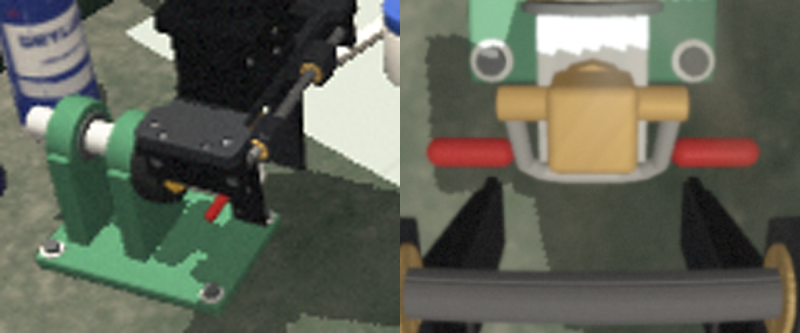

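The ring is about halfway down and the fingers are behind the tabs, in front of the shaft end. Now I'll push towards the pin.

```bash
python3 -m pendant '[[[0.56,0.005,0,0,0],[0.56,0.009,0,0,0],[0.56,0.013,0,0,0],[0.56,0.016,0,0,0],[0.56,0.019,0,0,0],[0.56,0.022,0,0,0],[0.56,0.024,0,0,0],[0.56,0.025,0,0,0]]]'
python3 -m pendant '[[[0.56,0.0005,0,0,0],[0.56,0.001,0,0,0],[0.56,0.0015,0,0,0],[0.56,0.002,0,0,0],[0.56,0.0025,0,0,0],[0.56,0.003,0,0,0],[0.56,0.003,0,0,0],[0.56,0.003,0,0,0]]]'
```

```text
t: 14.05
eef_pos: [597.1, 299.5, 85.2]
tcp_rot: [3.142, 0.0, 0.304]
ft_force: [-1.0, -0.7, -0.5]
opening: 0.562
t: 14.85
eef_pos: [599.0, 300.2, 84.9]
tcp_rot: [3.141, 0.002, 0.304]
ft_force: [-4.4, -2.4, -0.3]
opening: 0.558
```

```bash
python3 -m pendant '[[[0.56,0.0003,0,0,0],[0.56,0.0006,0,0,0],[0.56,0.0009,0,0,0],[0.56,0.0012,0,0,0],[0.56,0.0015,0,0,0],[0.56,0.0015,0,0,0],[0.56,0.0015,0,0,0],[0.56,0.0015,0,0,0]]]'; python3 wl.py w6
python3 - <<'E'
from h import *
c=cam('scene'); np.save('s6.npy',c,allow_pickle=True)
a=cv2.resize(c['image'][175:275,110:230],(400,333),interpolation=cv2.INTER_CUBIC); b=cv2.imread('pics/w6.png')[200:450,250:550]; b=cv2.resize(b,(400,333)); cv2.imwrite('pics/c6.png',np.hstack([a,b]))
E
```

```text
t: 15.65
eef_pos: [599.7, 300.4, 84.7]
tcp_rot: [3.141, 0.004, 0.304]
ft_force: [-8.1, -3.1, 1.6]
opening: 0.56
[599.7  300.42  84.65] [3.14133521 0.00390112 0.30386613]
```

View pics/c6.png

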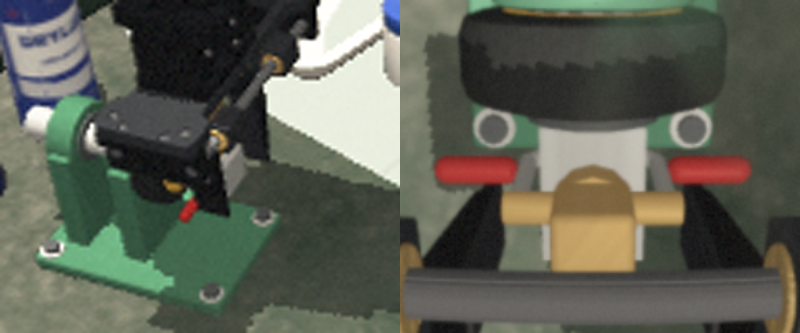

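The force is 8.7 N with the fingers where a fully shut ring would put them, so it is against the stop. I'll back off, rise clear and check.

```bash
python3 -m pendant '[[[0.56,-0.01,0,0,0],[0.56,-0.03,0,0,0],[0.56,-0.06,0,0,0],[0.56,-0.07,0,-0.03,0],[0.56,-0.08,0,-0.07,0],[0.56,-0.08,0,-0.10,0],[0.56,-0.08,0,-0.10,0],[0.56,-0.08,0,-0.10,0]]]'; python3 wl.py w7
python3 - <<'E'
from h import *
c=cam('scene'); np.save('s7.npy',c,allow_pickle=True)
a=cv2.resize(c['image'][165:275,120:230],(400,400),interpolation=cv2.INTER_CUBIC); b=cv2.imread('pics/w7.png')[60:330,260:530]; b=cv2.resize(b,(400,400)); cv2.imwrite('pics/c7.png',np.hstack([a,b]))
c=np.load('w7.npy',allow_pickle=True).item(); P=wtool(c); hsv=cv2.cvtColor(c['image'],cv2.COLOR_BGR2HSV); z=c['s']['eef_pos'][2]-P[...,2]
for l,lo,hi,z0,z1 in (('tabs',(0,130,50),(7,255,255),70,125),('grip top',(8,90,50),(32,255,255),135,145),('rod',(8,90,50),(32,255,255),112,122)):
    m=(cv2.inRange(hsv,lo,hi)>0)&(z>z0)&(z<z1)&(abs(P[...,1])<60); p=P[m]
    if len(p): print(l,len(p),[np.round(k,2) for k in cv2.minAreaRect(p[:,:2].astype(np.float32))],np.percentile(z[m],[5,50,95]).round(1)); 
    if l=='tabs':
        for s in (-1,1): q=P[m&(P[...,1]*s>0)]; print(np.median(q,0).round(1))
E
```

```text
t: 16.55
eef_pos: [524.9, 277.0, 185.7]
tcp_rot: [-3.142, -0.002, 0.304]
ft_force: [0.1, 0.1, 0.2]
opening: 0.56
[524.94 277.   185.75] [-3.14155801e+00 -2.37789973e-03  3.03891790e-01]
tabs 262 [array([93.05,  0.65]), array([ 7.54, 90.76]), np.float64(0.58)] [89.8 91.9 93.2]
[ 93.1 -34.4  93.9]
[94.2 39.3 93.7]
grip top 133 [array([93.24,  0.7 ]), array([16.33, 17.33]), np.float64(0.01)] [138.3 139.8 141.1]
rod 367 [array([101.6 ,   0.71]), array([34.36, 42.79]), np.float64(0.43)] [112.6 118.7 120.8]
```

View pics/c7.png

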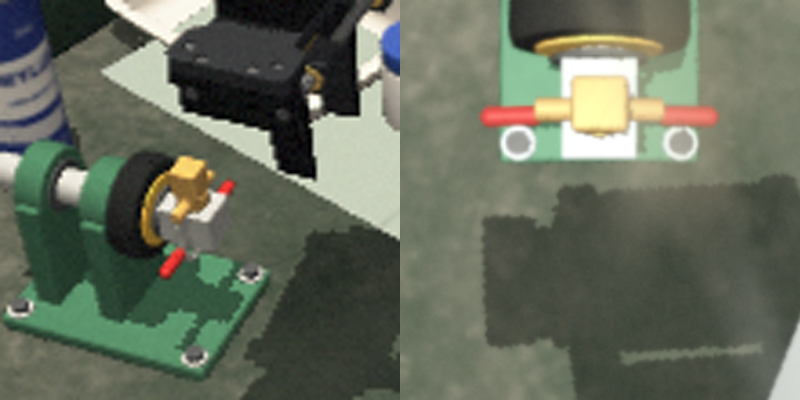

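The scene crop shows the ring hanging under the shaft. From above, the tabs are directly under the pin: tab x 93.05 and grip x 93.24. The tab tops are at 91.9 mm (expected 92) and the grip top is at 139.8 mm (expected 140, seated). The gripper is well clear, so I'm handing in.

```bash
python3 -c "
from cell import env; print(env.job_done(), env.state()['t'])"
```

```text
the job is handed in; nothing more can be done
the job is handed in; nothing more can be done
```

The linchpin is seated in the roller shaft with its ring shut, and I handed the job in at about 17 s of the 64 s allowed. The hand-in gives no verdict.

- **What I did:** I lifted the pin from the blue block and turned it so the ring side faced the shaft's free end. I found the true hole with the wrist camera, about 10 mm along from hole_mid, and pushed the pin down until the collar touched. I then pressed both tabs to halfway, pushed them towards the pin until the ring met its stop, and backed off.
- **Forces:** The readings taken at the end of each move were about 6 to 7 N when the collar seated and 8.7 N when the ring reached its stop. I did not see the force during moves.
- **Last checks:** The grip block's top measured 139.8 mm (140 when seated) and the tab tops 91.9 mm (92 when shut). The tabs were within 0.2 mm of the pin's axis, so the ring is shut to about 0.01 rad. The gripper was about 90 mm back from the pin and touching nothing, with force near zero.
- **Disagreements:** The cameras differed by 2 to 5 mm on the absolute position of the pin and 1 to 3 mm on the hole. I took the pin and the hole from the wrist camera instead, and the pin went in at the first try.
- **Not checked:** I did not remeasure the grease pot and spanner at the end. Nothing was moved near them at low height.

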